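# Find the rocking box lid and press it home

### The job

One of the four small-parts boxes on the bench has a lid that is not properly on. Press lightly near the short ends of the lids until you find the one that rocks, then press that lid firmly in the middle until it is fully down and stays there. Press the sound lids only gently so that their soft seals are not crushed, lift no lid, and leave the other things on the bench alone.

Things in the scene. Friction and masses are not known exactly. Their poses are not given: they have to be found in the camera images.
- lid_1: Grey push-on lid with a thin dark border line, one of four alike on fixed white boxes (116 x 76 mm, down to the bench): flat top 124 mm (its x, the long way) x 84 mm (its y), skirt 23 mm deep. Origin: centre of the top face, z up. Tops lie 90 to 98 mm above the bench; boxes differ in height, so height does not tell which lid is loose, and the loose one may stand in any place.
- lid_2: Lid like lid_1. All lids: three are sound, on soft seals. Pressed anywhere a sound lid stays level, sinks about 1 mm per 1.3 N and rises again when released; sunk over 8 mm (about 10 N) its seal is crushed.
- lid_3: Lid like lid_1. All lids: one is loose. It rests level; pushed lightly (2 to 4 N) some 42 mm from its middle along x, either way, that end tips down about 4 mm and the other rises as much (about 0.1 rad about its y), springing back level when released. Pressing its ends does not seat it.
- lid_4: Lid like lid_1. All lids: the loose one, pressed within 15 mm of its middle, holds up to about 12 N, then at 13 to 18 N goes straight down 6 mm, stops hard on its box's rim, stays down when released and no longer rocks.
- tape_roll: bystander, loose: clear packing-tape roll lying flat, 90 mm across, 38 mm high; origin at the centre of its underside. Not to be disturbed
- carton: bystander, loose: small cardboard carton 90 x 60 x 55 mm; origin at the centre of its underside. Not to be disturbed
- screw_jar: bystander, loose: jar with steel cap, 52 mm across, 75 mm high; origin at the centre of its underside. Not to be disturbed
- bracket: bystander, loose: steel angle bracket, foot 60 x 40 mm, upright flange 54 mm high; origin at the centre of its underside. Not to be disturbed
There are look-alikes about, which are no part of the job. Leave any pink or purple look-alike of the part that bears lid_3 alone.

How it is judged (in metres and radians):
On the way:
1. the loose lid has been pressed near an end so that it rocks (some lid tilts more than 0.05 rad) (angle between any of lid_1, lid_2, lid_3, lid_4's own z axis and vertical above 0.05 rad), for 0.05 s.
At the end, for the whole second after the job is handed in: The loose lid has gone down its 6 mm (more than 5 mm below where it began) and stays there; all four lids are level within 0.02 rad and at rest; the bystanders are within 15 mm of where they stood (distance of any of lid_1, lid_2, lid_3, lid_4 from where it was at the start of the episode above 0.005 m and angle between each of lid_1, lid_2, lid_3, lid_4's own z axis and vertical below 0.02 rad and linear speed of each of lid_1, lid_2, lid_3, lid_4 below 0.01 m/s and distance of each of tape_roll, carton, screw_jar, bracket from where it was at the start of the episode below 0.015 m); the robot touches nothing.
It fails at once if a lid was sunk or lifted more than 8 mm from where it began (seal crushed, or lid pulled up) (distance of any of lid_1, lid_2, lid_3, lid_4 from where it was at the start of the episode above 0.008 m).
It fails at once if a bystander was pushed, lifted or carried more than 15 mm (distance of any of tape_roll, carton, screw_jar, bracket from where it was at the start of the episode above 0.015 m).
It also fails if it takes over 58 s, if anything falls off the work surface, if the arm or the gripper's body presses on something with over 40 N, if the wrist force passes 120 N, or if a joint passes its speed limit or range.

### The arm

A 7-joint arm with a two-finger parallel gripper is mounted at the origin on the work surface. World frame = base frame: x ahead of the robot, y to its left, z up, the work surface at z = 0. Lengths are in mm, angles in rad, forces in N, time in s.
With the tool pointing down it reaches from about 425 to 950 mm from the base axis. Payload 4.7 kg.
Tool frame: the origin (TCP) lies on the centre line of the jaws, within the pads' length; the fingertips stand 25 mm ahead of it and the grasp point (between the pads) lies 6 mm ahead of it; z points along the fingers, y is the direction in which the jaws open and shut (so a half turn about z gives the same grasp; the last joint's range is limited). The gripper opens to 87 mm and grips with 3 to 60 N. Pads are 19 mm wide; open, the fingers measure 117 mm over their backs; the gripper's body (75 mm by 190 mm) begins 51 mm behind the grasp point.
Start: joints at [1.247, 0.469, -0.049, 1.532, 0.024, 1.141, -0.082], TCP at [196.166, -645.884, 247.573] pointing down, gripper open.
Joint ranges: [-2.59, 2.59], [-0.33, 1.99], [-1.39, 1.29], [0.1, 2.45], [-1.04, 4.18], [0.21, 1.99], [-2.66, 2.66]. Speed limits (rad/s): [2.57, 2.57, 3.14, 3.14, 3.14, 3.14, 3.14].

### API

Orientations are given as [roll, pitch, yaw] about the fixed x, y, z axes, in that order (R = Rz(yaw) Ry(pitch) Rx(roll)).
In Python, from workcell import get_state, get_image, job_done gives the robot as it stands.
- The arm moves only by the tool move_arm, never from a script. Its argument "motion" is a list of rows, each a list of 5 numbers: the shift along the tool's x, y, z in mm, then the turn about the tool's z in degrees, then the closure in counts, from 0 (fully open) to 255 (shut). A call has 1 to 20 rows; each row shifts and turns the commanded pose from where the row before left it, along the tool's axes as they then stand; what a row does not reach is not made up. A row lasts 1/12 s, in which the tool goes at most 41.7 mm and 7.16 degrees, less where a joint would pass 70% of its speed; a pose out of reach is approached as far as the arm can. A call is refused whole if a number of a shift passes 41.7 or a number of a turn 7.16, either way. A call with a gripper value outside its range is refused whole. The fingers move at their own pace and stop on an object; "grip_force" is the grip in N (left out, the last holds). Time passes only in rows, so rows that do not move let the fingers close. It gives the time, the measured TCP pose, the force and the opening at its end, in the units of the state.
- get_state(): the state, without advancing time (a new reading comes with each control period).
- get_image(name): name is "side" or "top"; returns a dict with "pixels" (420x560x3 uint8, red, green, blue), "range_z" (420x560 float32, mm along the optical axis (not along the pixel's ray), 0 where there is no reading), "fx", "fy", "cx", "cy" (pixels), "k1" (the pictures are not rectified: a ray, as slopes to the right and down, at radius r is drawn at 1 + k1 r^2 times it, then the intrinsics apply), "R" (3x3) and "t" (3): a world point X has camera coordinates R X + t. Camera axes: x right, y down, z forward; pixel columns grow to the right and rows downward; lengths in mm; the calibration is good to about 2 mm. A picture is of the moment at which its call begins.
- job_done(): hands the job in, once; it reports no verdict.
The state is a dict: "t": time; "q": joint angles; "joint_velocities": joint speeds; "joint_torque": joint torques, N m; "tool_pos": TCP position; "tool_rot": TCP orientation; "ft_force": force on the tool from outside, world axes, zero at the start; "wrist_torque": the same for the moment, N m; "opening": opening from 0.0 (shut) to 1.0 (fully open).
Only numpy, scipy, OpenCV 4.12 (cv2) and the standard library are available. Lean on these libraries where they do the work, as an engineer would, in place of code of your own. Each camera call takes 0.05 s, during which the arm holds its last target.

## Working session

There is one attempt and no reset: what is moved stays moved. The work goes in short steps, Python scripts to look and compute and a tool call to move; the robot and the scene stay as the last step left them, time stands still between calls to the robot, and variables do not carry over. Pictures are saved under pics/ and viewed, and the job is handed in when it is done.

Besides the shell and the picture viewer there is one more tool, called after "Request:" by a JSON object that holds its "method" and its "body". move_arm: Moves the arm, as the interface text tells. Its arguments: {"type":"object","properties":{"motion":{"type":"array"},"grip_force":{"type":"number"}},"required":["motion"]}

```bash
mkdir -p pics; python3 - <<'E'
from workcell import get_state,get_image
import cv2,numpy as np,pickle
s=get_state()
print({k:np.round(v,3) for k,v in s.items()})
for n in("top","side"):
    im=get_image(n); pickle.dump(im,open(n+".pkl","wb"))
    cv2.imwrite(f"pics/{n}0.png",im["pixels"][:,:,::-1])
    print(n,im["fx"],im["fy"],im["cx"],im["cy"],im["k1"],np.round(im["R"],3).tolist(),im["t"])
E
```

```text
{'t': np.float64(0.0), 'q': array([ 1.247,  0.469, -0.049,  1.534,  0.024,  1.141, -0.082]), 'joint_velocities': array([-0.001,  0.   ,  0.   ,  0.   , -0.001,  0.001, -0.001]), 'joint_torque': array([ 1.0000e-03, -5.0798e+01, -8.1000e-02, -2.3616e+01, -6.1000e-02,
        3.8000e-02,  0.0000e+00]), 'tool_pos': array([ 195.944, -645.342,  246.493]), 'tool_rot': array([-3.14 ,  0.   ,  0.295]), 'ft_force': array([0.745, 0.006, 0.459]), 'wrist_torque': array([-0.   , -0.003,  0.013]), 'opening': np.float64(0.997)}
top 475.13802960807294 475.13802960807294 270.95718078895794 206.3879117220699 -0.030152682318193434 [[-0.03, -1.0, -0.004], [-0.969, 0.03, -0.247], [0.247, -0.004, -0.969]] [ -14.17135881  613.45410408 1224.98034019]
side 434.0039750787767 434.0039750787767 277.3592941039402 207.85729104916294 -0.11188435455175684 [[0.907, -0.421, 0.018], [-0.314, -0.704, -0.637], [0.28, 0.573, -0.77]] [-561.49059826  206.35595315 1000.94581812]
```

View pics/top0.png

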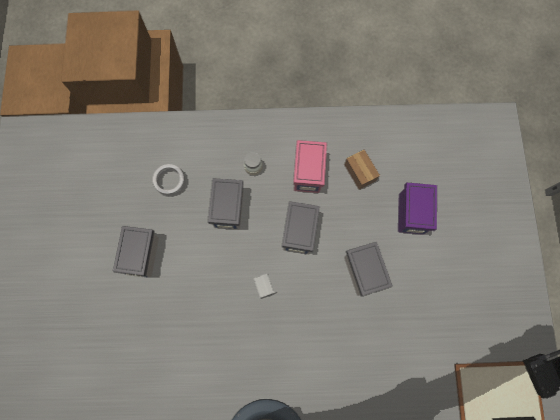

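View pics/side0.png

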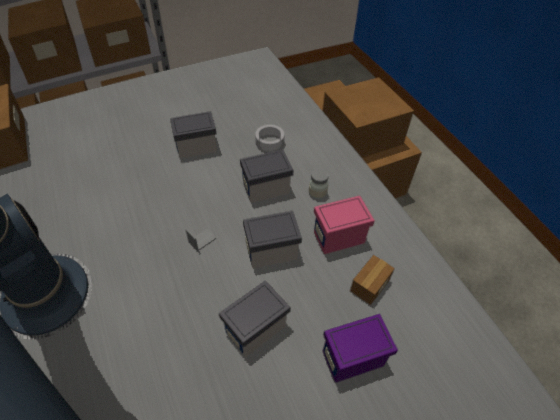

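The top view shows four grey lids at about (134,251), (226,203), (301,228) and (369,269). The pink box at (310,165) and the purple one at (420,207) are the look-alikes. Next I'll measure the lid tops.

```bash
cat > h.py <<'E'
import numpy as np,cv2,pickle
def cloud(im):
    h,w=im["range_z"].shape
    K=np.array([[im["fx"],0,im["cx"]],[0,im["fy"],im["cy"]],[0,0,1.]])
    uv=np.stack(np.meshgrid(np.arange(w),np.arange(h)),-1).reshape(-1,1,2).astype(float)
    n=cv2.undistortPoints(uv,K,np.array([im["k1"],0,0,0,0.])).reshape(h,w,2)
    z=im["range_z"].astype(float)
    P=np.dstack([n*z[...,None],z])
    return (P-np.array(im["t"]))@np.array(im["R"]), n
def ray(im,n,z):
    R=np.array(im["R"]);c=-R.T@np.array(im["t"]);d=np.append(n,1)@R
    return c+d*(z-c[2])/d[2]
E
python3 - <<'E'
from h import *
for name in("top","side"):
    im=pickle.load(open(name+".pkl","rb")); P,n=cloud(im)
    px=im["pixels"].astype(int)
    ok=(im["range_z"]>0)&(P[...,0]>300)&(P[...,0]<1000)&(abs(P[...,1])<650)
    print(name,"bench z",np.median(P[...,2][ok]))
    sat=px.max(2)-px.min(2)
    m=(ok&(P[...,2]>82)&(P[...,2]<108)).astype(np.uint8)
    k,l,st,c=cv2.connectedComponentsWithStats(m,connectivity=4)
    for i in range(1,k):
        if st[i,4]<300: continue
        p=P[l==i]; r=cv2.minAreaRect(p[:,:2].astype(np.float32))
        print(np.round(c[i]),st[i,4],"z",np.round(np.percentile(p[:,2],[5,50,95]),1),"rect",np.round(r[0],1),np.round(r[1],1),round(r[2],1),"sat",np.median(sat[l==i]))
    m=(ok&(P[...,2]>15)).astype(np.uint8)
    k,l,st,c=cv2.connectedComponentsWithStats(m)
    for i in range(1,k):
        if st[i,4]<40: continue
        p=P[l==i]; print("obj",np.round(c[i]),np.round(p.min(0)),np.round(p.max(0)))
E
```

```text
top bench z 1.7511114440890996
[309. 163.] 1314 z [ 97.3 103.2 106.7] rect [ 729.6 -142.6] [ 84.2 127.9] 83.4 sat 82.0
[225. 201.] 1418 z [ 92.9  97.8 102.1] rect [627.7  92.2] [ 84.7 126.1] 83.9 sat 3.0
[420. 206.] 1473 z [ 94.2 103.  106.6] rect [ 597.4 -436.2] [ 86.3 126.9] 82.8 sat 61.0
[300. 226.] 1454 z [ 93.8  98.2 102.5] rect [ 552.6 -108.7] [ 83.9 124.5] 78.9 sat 3.0
[133. 251.] 1538 z [90.3 95.5 99.5] rect [499.8 337.1] [ 87.8 124.4] 81.6 sat 3.0
[369. 269.] 1558 z [90.5 94.9 99.2] rect [ 433.7 -283.7] [124.9  85.1] 15.5 sat 3.0
obj [309. 165.] [ 663. -191.   15.] [796. -95. 112.]
obj [361. 169.] [ 674. -342.   15.] [ 778. -251.   66.]
obj [252. 163.] [726.  -8.  16.] [774.  42.  82.]
obj [168. 179.] [669. 215.  15.] [760. 304.  46.]
obj [225. 203.] [561.  44.  16.] [694. 141. 106.]
obj [418. 208.] [ 530. -483.   15.] [ 664. -386.  113.]
obj [300. 227.] [ 484. -159.   16.] [619. -56. 106.]
obj [135. 252.] [432. 285.  15.] [566. 389. 103.]
obj [367. 269.] [ 364. -341.   16.] [ 503. -228.  103.]
side bench z -0.3048443266746467
[192. 125.] 897 z [86.  94.1 97. ] rect [498.9 3
[... 282 characters left out ...]
 2.0
[254. 312.] 2338 z [88.7 92.2 94.7] rect [ 433.6 -282.8] [125.1  85.5] 14.2 sat 3.0
[359. 342.] 2711 z [ 91.3 100.5 103.1] rect [ 596.9 -434. ] [ 84.7 126.8] 82.7 sat 69.0
obj [194. 132.] [432. 289.  15.] [564. 392.  99.]
obj [269. 136.] [667. 215.  15.] [758. 308.  42.]
obj [266. 173.] [561.  45.  15.] [692. 142. 102.]
obj [319. 182.] [725.  -8.  15.] [776.  45.  80.]
obj [342. 222.] [ 662. -191.   15.] [795. -92. 106.]
obj [272. 237.] [ 484. -161.   15.] [620. -55. 102.]
obj [191. 237.] [369. -32.  16.] [385.  10.  56.]
obj [372. 278.] [ 672. -340.   16.] [ 780. -251.   59.]
obj [254. 317.] [ 363. -339.   15.] [ 505. -227.   98.]
obj [358. 346.] [ 531. -483.   15.] [ 661. -385.  106.]
```

Request:
{"method": "move_arm", "body": {"motion": [[26.8,-19.7,0,0,255],[26.8,-19.7,0,0,255],[26.8,-19.7,0,0,255],[26.8,-19.7,0,0,255],[26.8,-19.7,0,0,255],[26.8,-19.7,5,0,255],[26.8,-19.7,5,0,255],[26.8,-19.7,5,0,255],[26.8,-19.7,10,0,255],[26.8,-19.7,10,0,255],[26.8,-19.7,10,0,255],[26.8,-19.7,10,0,255],[26.8,-19.7,10,0,255],[26.8,-19.7,10,0,255],[0,0,10,0,255],[0,0,10,0,255],[0,0,10,0,255],[0,0,7,0,255],[0,0,0,0,255],[0,0,0,0,255]], "grip_force": 20}}

```text
t: 1.77
tool_pos: [474.1, -274.1, 135.1]
tool_rot: [-3.141, 0.001, 0.293]
ft_force: [0.5, -0.1, 0.0]
opening: 0.003
```

Request:
{"method": "move_arm", "body": {"motion": [[0,0,6,0,255],[0,0,4,0,255],[0,0,2,0,255],[0,0,1,0,255],[0,0,1,0,255],[0,0,0,0,255],[0,0,0,0,255]]}}

```text
t: 2.35
tool_pos: [475.2, -273.0, 121.7]
tool_rot: [3.141, -0.0, 0.295]
ft_force: [0.4, -0.4, -0.1]
opening: 0.002
```

```bash
python3 - <<'E'
from workcell import *
import cv2,pickle
for n in("top","side"):
    im=get_image(n); pickle.dump(im,open(n+"A.pkl","wb")); cv2.imwrite(f"pics/{n}A.png",im["pixels"][:,:,::-1])
s=get_state();print(s["tool_pos"],s["ft_force"],s["q"])
E
```

```text
[ 475.2070019  -272.99930994  121.73773842] [-0.01484469 -0.17311668  0.29862187] [ 0.61538286  0.42079513 -0.21655091  1.94991416  0.12483146  0.78305879
 -0.94735246]
```

Request:
{"method": "move_arm", "body": {"motion": [[0,0,1,0,255],[0,0,1,0,255],[0,0,1,0,255],[0,0,1,0,255],[0,0,0,0,255]]}}

```text
t: 2.87
tool_pos: [475.3, -273.0, 117.6]
tool_rot: [3.141, -0.0, 0.295]
ft_force: [1.3, -0.6, 1.4]
opening: 0.003
```

View pics/sideA.png

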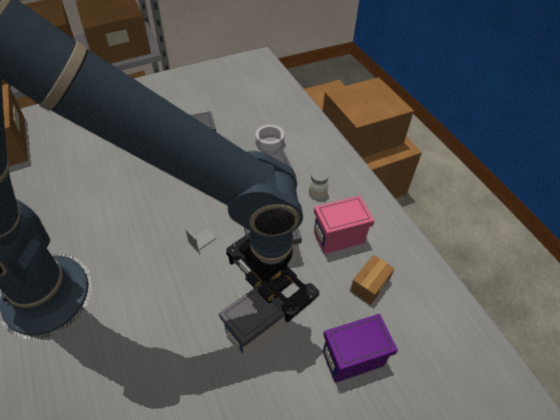

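View pics/topA.png

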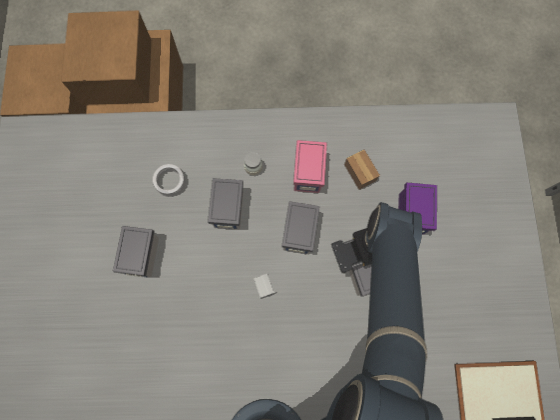

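The side view shows the gripper over lid A's far end, with the near end still visible at about (248,322). Contact has begun, so I'll press a little further and compare ranges.

Request:
{"method": "move_arm", "body": {"motion": [[0,0,1,0,255],[0,0,1,0,255],[0,0,0,0,255],[0,0,0,0,255]]}}

```text
t: 3.2
tool_pos: [475.4, -273.0, 115.8]
tool_rot: [3.141, -0.001, 0.295]
ft_force: [1.2, 0.8, 2.4]
opening: 0.005
```

```bash
cat > cmp.py <<'E'
import sys
from h import *
from workcell import *
# args: tag  cx cy ang(deg)
tag=sys.argv[1]; cx,cy,a=map(float,sys.argv[2:5]); a=np.radians(a); zt=float(sys.argv[5]) if len(sys.argv)>5 else 95
for n in("side","top"):
    im=get_image(n); cv2.imwrite(f"pics/{n}_{tag}.png",im["pixels"][:,:,::-1])
    P,_=cloud(im); P0,_=cloud(pickle.load(open(n+".pkl","rb")))
    d=P0[...,:2]-[cx,cy]; u=d@[np.cos(a),np.sin(a)]; v=d@[-np.sin(a),np.cos(a)]
    m=(abs(u)<58)&(abs(v)<38)&(abs(P0[...,2]-zt)<10)&(abs(P[...,2]-P0[...,2])<10)
    dz=(P[...,2]-P0[...,2])
    for lo in range(-60,60,20):
        k=m&(u>=lo)&(u<lo+20)
        if k.sum()>15: print(n,lo,k.sum(),round(np.median(dz[k]),2),round(dz[k].std()/k.sum()**.5,2))
s=get_state();print(s["t"],np.round(s["tool_pos"],1),np.round(s["ft_force"],2))
E
python3 cmp.py A2 434 -283 15
```

```text
side -60 307 4.88 0.12
side -40 333 3.13 0.12
side -20 331 1.09 0.12
side 0 318 -0.94 0.11
side 20 209 -2.3 0.17
side 40 29 -4.6 0.8
top -60 59 4.2 0.42
top -40 86 2.34 0.36
top -20 117 1.62 0.35
top 0 72 -1.58 0.34
3.3 [ 475.4 -273.   115.8] [ 0.38 -0.02  3.8 ]
```

Lid A is the loose one. The pressed end fell about 4.5 mm and the other end rose about 4.5 mm, which is roughly 0.095 rad. I'll lift off and move to its middle.

Request:
{"method": "move_arm", "body": {"motion": [[0,0,-5,0,255],[0,0,-10,0,255],[0,0,-5,0,255],[-10,-0.6,0,0,255],[-20,-1.1,0,0,255],[-12.9,-0.6,0,0,255],[0,0,6,0,255],[0,0,6,0,255],[0,0,2,0,255],[0,0,0,0,255],[0,0,0,0,255],[0,0,0,0,255]]}}

```text
t: 4.3
tool_pos: [434.0, -283.0, 121.5]
tool_rot: [3.142, -0.0, 0.296]
ft_force: [0.1, -0.2, 0.2]
opening: 0.006
```

```bash
python3 cmp.py A3 434 -283 15
```

```text
side -60 308 -0.14 0.11
side -40 333 -0.11 0.11
side -20 141 -0.5 0.2
side 0 25 0.84 0.6
side 20 82 -0.13 0.2
side 40 70 0.16 0.23
top -60 113 -0.55 0.35
top -40 41 -1.59 0.52
top 40 87 0.17 0.33
4.4 [ 433.8 -283.1  121.6] [0.73 0.26 0.7 ]
```

The lid is level again and the tool is over its middle. I'll press down in steps.

Request:
{"method": "move_arm", "body": {"motion": [[0,0,1,0,255],[0,0,1,0,255],[0,0,1,0,255],[0,0,1,0,255],[0,0,0,0,255],[0,0,0,0,255]]}}

```text
t: 4.9
tool_pos: [433.5, -283.2, 118.7]
tool_rot: [3.141, -0.0, 0.295]
ft_force: [-3.2, 1.3, 8.1]
opening: 0.01
```

Request:
{"method": "move_arm", "body": {"motion": [[0,0,0.5,0,255],[0,0,0.5,0,255],[0,0,0.5,0,255],[0,0,0.5,0,255],[0,0,0,0,255],[0,0,0,0,255]]}}

```text
t: 5.4
tool_pos: [433.5, -283.3, 117.0]
tool_rot: [3.141, -0.0, 0.295]
ft_force: [-2.7, 1.0, 11.3]
opening: 0.005
```

Request:
{"method": "move_arm", "body": {"motion": [[0,0,1,0,255],[0,0,1,0,255],[0,0,1,0,255],[0,0,0,0,255],[0,0,0,0,255]]}}

```text
t: 5.82
tool_pos: [433.5, -283.3, 114.0]
tool_rot: [3.141, -0.0, 0.295]
ft_force: [-2.4, 1.2, 11.7]
opening: 0.007
```

Request:
{"method": "move_arm", "body": {"motion": [[0,0,1,0,255],[0,0,1,0,255],[0,0,0,0,255],[0,0,0,0,255]]}}

```text
t: 6.15
tool_pos: [433.6, -283.2, 113.0]
tool_rot: [3.141, 0.0, 0.295]
ft_force: [-5.2, 3.1, 18.7]
opening: 0.006
```

```bash
python3 cmp.py A4 434 -283 15
```

```text
side -60 300 -5.66 0.11
side -40 324 -5.74 0.11
side -20 88 -5.52 0.23
side 0 34 -5.83 0.46
side 20 82 -5.99 0.2
side 40 55 -5.42 0.27
top -60 97 -5.5 0.28
top -40 30 -5.8 0.5
top 40 81 -5.27 0.32
6.25 [ 433.6 -283.3  113. ] [-4.61  3.78 19.1 ]
```

Request:
{"method": "move_arm", "body": {"motion": [[0,0,0.5,0,255],[0,0,0.5,0,255],[0,0,0.5,0,255],[0,0,0,0,255],[0,0,0,0,255]]}}

```text
t: 6.67
tool_pos: [433.6, -283.3, 113.0]
tool_rot: [3.141, 0.0, 0.295]
ft_force: [-8.0, 4.8, 31.4]
opening: 0.005
```

That is the hard stop: the force rose to 31 N without further travel. I'll lift off and check.

Request:
{"method": "move_arm", "body": {"motion": [[0,0,-3,0,255],[0,0,-5,0,255],[0,0,-15,0,255],[0,0,-25,0,255],[0,0,-30,0,255],[0,0,-30,0,255],[0,-10,-20,0,255],[0,30,-10,0,255],[0,40,0,0,255],[0,40,0,0,255],[0,40,0,0,255],[0,40,0,0,255],[0,30,0,0,255],[0,0,0,0,255],[0,0,0,0,255],[0,0,0,0,255],[0,0,0,0,255]]}}

```text
t: 8.08
tool_pos: [494.6, -482.5, 247.0]
tool_rot: [-3.141, -0.0, 0.297]
ft_force: [-0.1, 0.1, -0.6]
opening: 0.007
```

```bash
python3 cmp.py end 434 -283 15; for l in "552.5 -108.3 -11" "627.5 92.6 -6" "499.5 338 -8.4"; do echo $l; python3 cmp.py endx $l; done
```

```text
side -60 299 -5.94 0.12
side -40 328 -5.83 0.1
side -20 322 -6.2 0.11
side 0 315 -5.75 0.11
side 20 309 -5.76 0.11
side 40 240 -5.78 0.12
top -60 182 -5.69 0.22
top -40 194 -5.68 0.2
top -20 196 -5.67 0.21
top 0 193 -5.37 0.19
top 20 195 -5.4 0.2
top 40 172 -5.54 0.21
8.1833 [ 494.6 -482.7  247.5] [ 0.11 -0.34  0.14]
552.5 -108.3 -11
top -60 192 0.13 0.25
top -40 210 0.29 0.23
top -20 203 0.06 0.27
top 0 209 -0.06 0.25
top 20 209 0.12 0.23
top 40 176 -0.02 0.26
8.2833 [ 494.5 -483.2  247.6] [-0.97 -0.03 -0.12]
627.5 92.6 -6
side 0 54 -0.11 0.31
side 20 108 0.02 0.23
side 40 130 0.26 0.21
top -60 179 0.17 0.25
top -40 203 0.02 0.26
top -20 201 -0.11 0.26
top 0 195 -0.1 0.27
top 20 197 0.17 0.23
top 40 173 -0.52 0.28
8.3833 [ 494.4 -483.6  247.5] [0.26 0.27 0.05]
499.5 338 -8.4
side -20 46 0.02 0.32
side 0 86 0.31 0.25
side 20 116 -0.0 0.24
side 40 100 0.25 0.23
top -60 196 -0.28 0.23
top -40 216 -0.26 0.22
top -20 212 -0.15 0.21
top 0 214 -0.08 0.23
top 20 210 -0.28 0.23
top 40 185 -0.08 0.25
8.4833 [ 494.4 -483.9  247.4] [ 0.25 -0.47 -0.37]
```

View pics/side_end.png

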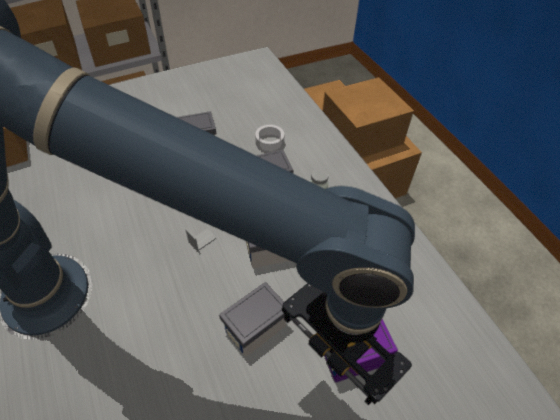

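The lid at (255,313) is seated, level and about 5.8 mm lower. The gripper is well clear above the purple box at (365,350). I'll hand the job in.

```bash
python3 -c "
from workcell import *
print(job_done())"
```

```text
the job is handed in; nothing more can be done
None
```

The loose lid was the grey one at about (434, -283) mm, the first I tested; it is now pressed fully down and stays there. I handed the job in after about 8.5 s.

- **Finding it:** A light push near one end (about 2.4–3.8 N) tipped that lid. The range pictures showed the pressed end about 4.5 mm down and the other about 4.5 mm up, roughly 0.095 rad. It sprang back level when released.
- **Seating it:** I pressed the middle until it went straight down and stopped hard. At the stop the force rose to 31 N with no further travel.
- **Last check on this lid:** After release it is about 5.8 mm lower in the side view and 5.6 mm in the top view, level along its length. The arm is clear, about 120 mm above the nearest box.
- **Other lids:** I did not press the other three, since the loose one was already found. In the final pictures they had not moved, within 0.5 mm of noise. The arm hid one of them from the side view, so that one rests on the top view alone.
- **Not checked:** I did not re-test the seated lid's end for rocking. I did not measure the bystanders' final positions either, but the arm never went near them. No check failed or disagreed.

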